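# Reload the receipt printer

### The arm

A 6-joint arm with a two-finger parallel gripper is mounted at the origin on the work surface. World frame = base frame: x ahead of the robot, y to its left, z up, the work surface at z = 0. Lengths are in mm, angles in rad, forces in N, time in s.
With the tool pointing down it reaches from about 425 to 950 mm from the base axis. Payload 14.7 kg.
Tool frame: the origin (TCP) lies at the very end of the fingers, on their centre line; the grasp point (between the pads) lies 19 mm behind it; z points along the fingers, y is the line along which they close (so a half turn about z gives the same grasp; the last joint's range is limited). The gripper opens to 85 mm and grips with 20 to 120 N. Pads are 22 mm wide; open, the fingers measure 114 mm over their backs; the gripper's body (76 mm by 85 mm) begins 54 mm behind the grasp point. The pads swing forward as they close: fully open they stand 13 mm farther back than shut.
Start: joints at [-1.328, 0.48, 1.596, -0, 1.065, -0.047], TCP at [185.761, -622.885, 231.297] pointing down, gripper open.
Joint ranges: [-2.75, 2.75], [-0.82, 2.05], [0.23, 2.67], [-1.56, 4.7], [0.09, 2.69], [-2.92, 2.92]. Speed limits (rad/s): [1.89, 1.89, 2.39, 3.01, 3.01, 3.01].

### API

Orientations are given as a unit quaternion [w, x, y, z].
In Python, from rig import bot gives the robot as it stands. The module is installed in compiled form; this text tells all that it offers.
- The arm moves only by the tool move_arm, never from a script. Its argument "commands" is a list of rows, each an object of numbers: "rx", "ry", "rz": the turn, a rotation vector about the tool's x, y, z in degrees; "dx", "dy", "dz": the shift along the tool's x, y, z in units of 50 mm (1.0 is 50 mm); "hand": the opening, from 0 (shut) to 1 (fully open). In form: [{"rx": .., "ry": .., "rz": .., "dx": .., "dy": .., "dz": .., "hand": ..}, ...]. A call has 1 to 20 rows; each row is the pose to reach, as a shift and turn from the pose commanded when the call began, along the tool's axes at that moment; what a row does not reach only later rows make up. A row lasts 1/8 s, in which the tool goes at most 62.5 mm and 10.7 degrees, less where a joint would pass 70% of its speed; a pose out of reach is approached as far as the arm can. A call with a gripper value outside its range is refused whole. The fingers move at their own pace and stop on an object; "grip_force" is the grip in N (left out, the last holds). Time passes only in rows, so rows that repeat a pose let the fingers close. It gives the time, the measured TCP pose, the force, the opening and the grip force at its end, in the units of the state.
- bot.get_state(): the state, without advancing time (a new reading comes with each control period).
- bot.capture(name): name is "scene" or "top"; returns a dict with "color" (480x640x3 uint8, red, green, blue), "z_map" (480x640 float32, mm along the optical axis (not along the pixel's ray), 0 where there is no reading), "intrinsics" (3x3 intrinsics, pixels), "eye" and "attitude" of the camera in the world. Camera axes: x right, y down, z forward; pixel columns grow to the right and rows downward; lengths in mm; the calibration is good to about 2 mm. A picture is of the moment at which its call begins.
- bot.sign_off(): hands the job in; it is judged then, once.
The state is a dict: "time": time; "qpos": joint angles; "joint_velocities": joint speeds; "joint_torque": joint torques, N m; "ee_pos": TCP position; "orientation": TCP orientation; "wrist_force": force on the tool from outside, world axes, zero at the start; "wrist_torque": the same for the moment, N m; "width": opening from 0.0 (shut) to 1.0 (fully open); "finger_force": force on a finger pad.
Only numpy, scipy, OpenCV 4.12 (cv2) and the standard library are available. Lean on these libraries where they do the work, as an engineer would, in place of code of your own. Each camera call takes 0.05 s, during which the arm holds its last target. There are 200 camera calls.

### The job

The receipt printer has run out of paper: press its green release button so that the lid springs open, then take the white roll from the wire rack and set it down (do not drop it) in the paper well, lying between the two blue guides. Push the lid shut until it latches, and leave the yellow and pink rolls and everything else on the desk where they are.

Things in the scene. Friction and masses are not known exactly. Their poses are not given: they have to be found in the camera images.
- printer: Light grey clamshell receipt printer with a dark grey lid, fixed, 170 long (x) x 150 wide (y), 106 mm high when shut. Origin: centre of its underside; its front looks along its own -x, z up. The front panel slopes 30 deg from level, falling to the front; it carries the green release button and a flat grey feed key (does nothing). Behind the panel is the paper well under the lid.
- roll_seat (a point): Where a seated roll's centre rests, 57.9 mm above the desk, axis along y (axes as the printer's). The well spans 107 mm in x (45 mm to the front of this point, 62 mm to the back) and y +-67 mm, walls 8 mm, rim 85 mm above the desk. Its floor is a shallow V, 20 deg each side, whose valley runs along y under this point, 26 mm above the desk.
- printer_lid (a joint): Lid hinged along the back: 0 = shut and latched, 1.75 rad = fully open at its stop (standing, leaning a little back). A damped spring throws it open in about 1 s once released and keeps pushing it open (about 3 N at the front edge). To latch, push it slightly below 0 (it gives to -0.025), about 10 N at the front edge, then let go.
- lid_hinge (a point): Centre of the hinge line, 87 mm above the desk, 80 mm behind the printer's origin; axes as the printer's, hinge along y. The lid is 150 mm wide along y and reaches 125 mm from the hinge; its outer face lies 19 mm outside the hinge line (above it when shut, behind it when open).
- lid_front (a point): Point on the outer face of the lid, middle of its width, 115 mm from the hinge line and so 10 mm from its front edge. Its x points from front to hinge, y along the hinge, z out of the outer face.
- button_top (a point): Centre of the outer face of the green release button, a round cap of 20 mm diameter standing 9 mm out of the sloping front panel. Its z points out of the panel (30 deg from vertical, leaning to the printer's front); the button is pressed along -z.
- release_button (a joint): Release button travel: 0 = out, 0.006 m = fully in. Spring: about 2 N to start, 5 N fully in; the lid lets go after about 3 to 5 mm. It springs back when let go. It also dips when the lid is pushed shut and returns as the latch catches.
- rack: Wire rack, fixed, 206 mm wide (y), with three sloping lanes 66 mm apart (y = -66, 0, 66 mm), one roll in each. Origin: centre of its foot, under the middle roll's centre; lanes run along its x and rise to +x at 30 deg. A lane is two 6 mm wires 32 mm apart with upturned low ends as stop; these reach only to 12 mm below the roll's axis, 26 mm clear between them: a finger fits at both end faces.
- roll_white: White paper roll, 60 mm diameter, 57 mm long, about 0.16 kg. Origin at its centre, its own x is its axis. It starts in any one of the three lanes with its axis sloping 30 deg, 85 mm above the desk.
- roll_yellow: Yellow paper roll, the same size and frame as the white one; stays in its lane.
- roll_pink: Pink paper roll, the same size and frame as the white one; stays in its lane.
- empty_core: Bystander: brown card core, 20 mm diameter, 57 mm tall, standing in front of the printer. Origin under its centre.
- stapler: Bystander: red and black stapler, 36 x 145 x 52 mm, lying across in front of the rack. Origin under its centre, y along it.
- water_bottle: Bystander: green glass bottle, 66 mm diameter, 200 mm tall, standing between printer and rack. Origin under its centre.
- mug: Bystander: white mug, 80 mm diameter, 95 mm tall, on the left. Origin under its centre.
- mouse: Bystander: black computer mouse, 115 x 62 x 35 mm, on the right. Origin under its centre.
- phone: Bystander: phone lying flat, 150 x 72 x 9 mm, in the middle near the robot. Origin under its centre.
- remote: Bystander: white remote control lying flat, 45 x 150 x 20 mm, at the back. Origin under its centre.
- well_floor (a point): Floor of the well midway between the two blue guides, 26 mm above the desk, axes as the printer's. The guides' inner faces are at y = +31 and -31 mm; they are 4 mm thick, 50 mm long in x (from -25 to +25 mm) and their tops are 42 mm above the desk.

How it is judged:
By the outcome, as a careful person would: the job done as asked, in the order asked, and still so for the second after the job is handed in, with the robot touching nothing.
It also fails if it takes over 72 s, if anything falls off the work surface, if the arm or the gripper's body presses on something with over 40 N, if the wrist force passes 120 N, or if a joint passes its speed limit or range.

## Working session

There is one attempt and no reset: what is moved stays moved. The work goes in short steps, Python scripts to look and compute and a tool call to move; the robot and the scene stay as the last step left them, time stands still between calls to the robot, and variables do not carry over. Pictures are saved under pics/ and viewed, at most 12 in all, crops included, and the job is handed in when it is done.

Besides the shell and the picture viewer there is one more tool, called after "Emit:" as name(argument=value, ...) on one line, values as JSON. move_arm: Moves the arm, as the interface text tells. Its arguments: {"type":"object","properties":{"commands":{"type":"array"},"grip_force":{"type":"number"}},"required":["commands"]}

```bash
mkdir -p pics; cat > h.py <<'E'
import numpy as np, cv2
from scipy.spatial.transform import Rotation as R
from rig import bot
def att(c):
    a=np.array(c['attitude'],float)
    return R.from_quat(a[[1,2,3,0]]).as_matrix() if a.size==4 else a.reshape(3,3)
def cloud(c):
    z=c['z_map'];v,u=np.mgrid[:480,:640];K=np.array(c['intrinsics'])
    p=np.stack([(u-K[0,2])/K[0,0]*z,(v-K[1,2])/K[1,1]*z,z],-1)
    return p@att(c).T+np.array(c['eye'])
E
python3 - <<'E'
from h import *
s=bot.get_state();print(s)
for n in('scene','top'):
    c=bot.capture(n);cv2.imwrite(f'pics/{n}0.png',c['color'][:,:,::-1]);np.savez(f'{n}0.npz',**c)
    print(n,c['intrinsics'],c['eye'],c['attitude'])
E
```

```text
{'time': 0.0, 'qpos': array([-1.32760081e+00,  4.80871770e-01,  1.59685198e+00, -1.41061298e-06,
        1.06509664e+00, -4.66157486e-02]), 'joint_velocities': array([-0.00019103,  0.00145434,  0.00101179, -0.00101991, -0.00024173,
       -0.00099593]), 'joint_torque': array([ 5.26632466e-04, -9.50644612e+01, -4.30180728e+01, -2.17580550e-04,
        1.20217577e-02, -3.71999408e-05]), 'ee_pos': array([ 185.66418381, -622.49943075,  230.65463669]), 'orientation': array([-6.10844299e-04,  9.89519301e-01,  1.44399363e-01, -6.08537205e-05]), 'wrist_force': array([-1.01883179, -0.05388   ,  0.90570583]), 'wrist_torque': array([0.02293806, 0.03657254, 0.00632097]), 'finger_force': 0.0, 'width': 1.0004137267662685}
scene [[551.83070199   0.         329.66274659]
 [  0.         551.83070199 236.9764479 ]
 [  0.           0.           1.        ]] [1233.18923507  811.97177497 1103.27545825] [-0.12470577  0.32219158  0.86435597 -0.36541731]
top [[587.87626771   0.         328.51399406]
 [  0.         587.87626771 239.89521977]
 [  0.           0.           1.        ]] [ 355.43509739   -5.7996087  1654.85023632] [-0.04973849  0.71467352 -0.69614507  0.04636687]
```

View pics/scene0.png

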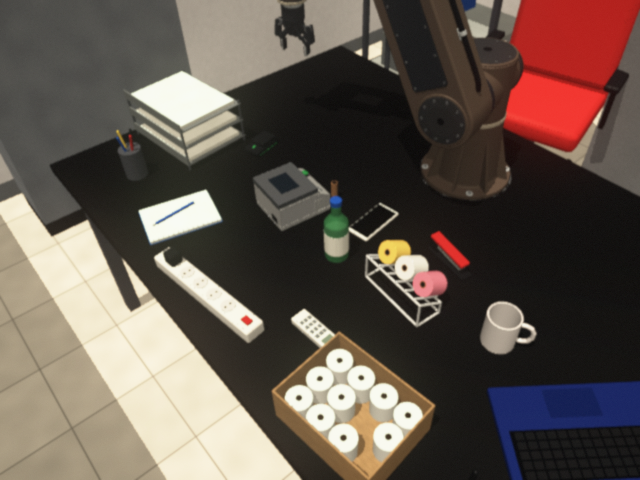

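View pics/top0.png

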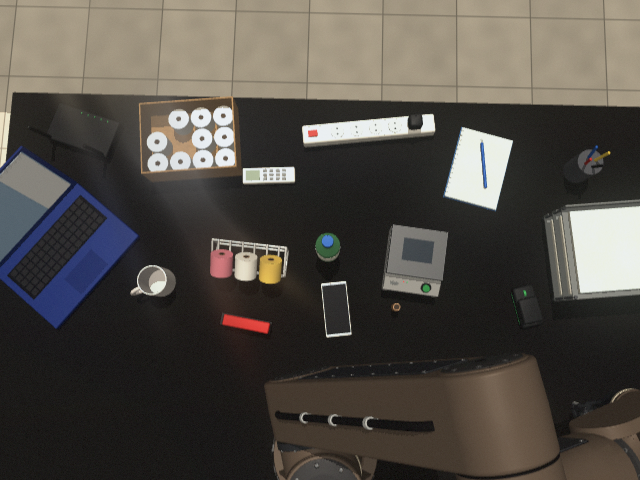

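The scene view shows the white roll in the middle lane. In the top view it is at (246,265), with pink at (221,263), yellow at (270,268), the printer at (415,262), the green button at (426,288) and the bottle at (328,247).

```bash
cat > m.py <<'E'
from h import *
c=dict(np.load('top0.npz'));P=cloud(c);im=c['color'];hsv=cv2.cvtColor(im,cv2.COLOR_RGB2HSV)
def box(u0,v0,u1,v1):
    m=np.zeros((480,640),bool);m[v0:v1,u0:u1]=1;return m
Z=P[...,2]
print('desk z',np.median(Z[300:330,440:480]))
H,S,V=[hsv[...,i].astype(int) for i in range(3)]
# printer lid
m=box(375,215,460,305)&(Z>97)&(Z<125)
q=P[m];print('lid n',m.sum(),np.median(q[:,2]),cv2.minAreaRect(q[:,:2].astype(np.float32)))
m=box(375,215,460,305)&(Z>30)
print('printer',cv2.minAreaRect(P[m][:,:2].astype(np.float32)))
m=box(375,270,460,305)&(H>40)&(H<85)&(S>100)&(V>60)
print('button',m.sum(),P[m].mean(0),np.median(P[m],0))
for n,mm in dict(pink=((H>165)|(H<8))&(S>70),white=(S<50)&(V>120),yellow=(H>15)&(H<35)&(S>100)).items():
    m=box(205,248,290,288)&mm&(Z>70)&(V>80)
    k=cv2.morphologyEx(m.astype(np.uint8),cv2.MORPH_OPEN,np.ones((7,7)))
    q=P[k>0];print(n,k.sum(),q.mean(0),q[:,2].max(),cv2.minAreaRect(q[:,:2].astype(np.float32)))
m=box(205,230,292,285)&(Z>15);print('rack',cv2.minAreaRect(P[m][:,:2].astype(np.float32)),P[m].max(0))
m=box(310,228,345,268)&(Z>40);print('bottle',P[m].mean(0),P[m].min(0),P[m].max(0))
m=box(388,300,404,316)&(Z>15);print('core',P[m].mean(0))
m=box(215,308,275,338)&(Z>15);print('stapler',P[m].min(0),P[m].max(0))
s=dict(np.load('scene0.npz'));Q=cloud(s);h2=cv2.cvtColor(s['color'],cv2.COLOR_RGB2HSV)
m=np.zeros((480,640),bool);m[160:185,290:320]=1;m&=(h2[...,0]>40)&(h2[...,0]<85)&(h2[...,1]>100)&(h2[...,2]>60)
print('button scene',m.sum(),np.median(Q[m],0) if m.any() else 0)
for n,b,f in (('white',(385,245,430,285),(h2[...,1]<50)&(h2[...,2]>150)),):
    m=np.zeros((480,640),bool);m[b[1]:b[3],b[0]:b[2]]=1;m&=f&(Q[...,2]>75);print(n,Q[m].mean(0),Q[m].min(0),Q[m].max(0))
E
python3 m.py
```

```text
desk z 0.04585568684319696
lid n 2776 106.21806440488831 ((542.6861572265625, -231.60018920898438), (150.96255493164062, 132.83822631835938), 83.23594665527344)
printer ((458.09527587890625, -188.6920166015625), (205.39852905273438, 365.7408142089844), 58.624515533447266)
button 46 [ 448.71458346 -258.37510343   79.90396638] [ 447.98565319 -258.09676302   80.46759686]
pink 565 [497.35444594 287.76481772 104.88591001] 128.67623413204774 ((499.0082702636719, 290.2500305175781), (58.929420471191406, 71.60411071777344), 86.62054443359375)
white 512 [489.3298867  221.89795301 112.37881004] 1654.8502363182324 ((449.26153564453125, 118.7557373046875), (302.1993103027344, 77.10586547851562), 67.32318878173828)
yellow 552 [484.66037377 156.90754197 110.82701089] 1654.8502363182324 ((448.3552551269531, 83.48872375488281), (245.12002563476562, 79.63935089111328), 61.8570671081543)
rack ((485.4434509277344, 148.7650604248047), (377.450439453125, 143.877685546875), 70.79793548583984) [ 568.25418352  323.7471327  1654.85023632]
bottle [544.18582683   6.59999308 157.71877535] [355.43509739 -24.8769205   40.02238294] [ 586.62861389   39.96908182 1654.85023632]
core [ 397.17906646 -177.84273936   81.28040278]
stapler [319.45667089  -5.7996087   15.66702224] [ 365.31363511  298.88730209 1654.85023632]
button scene 23 [ 452.45197934 -253.85382608   78.66849849]
white [516.84489067 235.27385845 106.58848893] [455.52592607 175.10211406  75.14078581] [1233.18923507  811.97177497 1103.27545825]
```

```bash
cat >> h.py <<'E'
def tool(zdir,ydir):
    z=np.array(zdir,float);z/=np.linalg.norm(z);y=np.array(ydir,float);y-=z*(y@z);y/=np.linalg.norm(y)
    return np.column_stack([np.cross(y,z),y,z])
def cmd(p,M,s=None):
    s=s or bot.get_state();q=np.array(s['orientation']);R0=R.from_quat(q[[1,2,3,0]]).as_matrix()
    d=R0.T@(np.array(p)-s['ee_pos'])/50;r=np.degrees(R.from_matrix(R0.T@M).as_rotvec())
    return 'd',d.round(3),'r',r.round(2)
E
python3 - <<'E'
from h import *
c=dict(np.load('top0.npz'));P=cloud(c);hsv=cv2.cvtColor(c['color'],cv2.COLOR_RGB2HSV)
Z=np.where(c['z_map']>0,P[...,2],-1)
H,S,V=[hsv[...,i].astype(int) for i in range(3)]
def rect(b,lo,hi,f=True):
    m=np.zeros((480,640),bool);m[b[1]:b[3],b[0]:b[2]]=1;m&=(Z>lo)&(Z<hi)&f
    m=cv2.morphologyEx(m.astype(np.uint8),cv2.MORPH_OPEN,np.ones((3,3)))>0
    q=P[m];return len(q),cv2.minAreaRect(q[:,:2].astype(np.float32)),np.median(q,0).round(1),q.min(0).round(1),q.max(0).round(1)
B=(375,215,460,305)
print('lid',rect(B,104,109)[:2]);print('printer',rect(B,25,130)[:2])
for n,f in dict(pink=((H>165)|(H<8))&(S>70),white=(S<60)&(V>100),yellow=(H>15)&(H<35)&(S>100)).items(): print(n,rect((205,248,290,290),70,135,f))
print('rack',rect((205,230,292,285),12,140));print('bottle',rect((305,225,350,275),40,230))
print('core',rect((386,298,408,318),15,90));print('stapler',rect((215,308,275,338),15,90)[:2])
# printer axes
r=cv2.minAreaRect(P[np.s_[215:305,375:460]][(Z[215:305,375:460]>104)&(Z[215:305,375:460]<109)][:,:2].astype(np.float32))
print('start cmd test',cmd([185.761,-622.885,231.297],np.eye(3)))
yaw=np.radians(-6.8);ex=np.array([np.cos(yaw),np.sin(yaw),0]);b=np.array([450,-256,79.5])
bz=-.5*ex+np.array([0,0,.866])
M=tool(-bz,ex)
print('pre button',b+60*bz,cmd(b+60*bz,M))
E
```

```text
lid (69, ((535.0028686523438, -235.45111083984375), (71.59650421142578, 145.13214111328125), 14.61163330078125))
printer (3862, ((522.2327880859375, -228.92726135253906), (151.31480407714844, 174.1290283203125), 83.3888931274414))
pink (592, ((500.3720703125, 290.5339050292969), (58.74674606323242, 77.36569213867188), 85.29672241210938), array([497.6, 287.2, 104.6]), array([461.7, 259.6,  73.1]), array([539.1, 320.2, 128.7]))
white (571, ((495.19427490234375, 224.52279663085938), (58.973323822021484, 77.09525299072266), 85.43661499023438), array([491.6, 221.8, 105.2]), array([457.6, 195. ,  72.1]), array([533. , 256.2, 130.9]))
yellow (581, ((488.93182373046875, 158.27713012695312), (59.0715217590332, 76.23577880859375), 88.512451171875), array([487.3, 156.7, 105. ]), array([451.1, 128.5,  73.4]), array([526.7, 188.4, 129. ]))
rack (1937, ((508.31744384765625, 224.1361541748047), (206.324462890625, 104.67375946044922), 85.03730773925781), array([495.3, 225.4, 103.4]), array([451.1, 117.3,  12.2]), array([568.3, 323.7, 130.9]))
bottle (544, ((551.5328369140625, 7.789684295654297), (62.85368728637695, 64.6231460571289), 2.907679796218872), array([544.1,   7.2, 136.2]), array([520.4, -24.9,  41.5]), array([583.6,  40. , 207.7]))
core (52, ((398.6510314941406, -181.75189208984375), (16.339859008789062, 17.693288803100586), 1.8202723264694214), array([ 398.5, -180.9,   56.6]), array([ 390.3, -190.6,   19.7]), array([ 406.8, -172.9,   68. ]))
stapler (535, ((342.5015563964844, 223.642822265625), (130.02536010742188, 29.914409637451172), 80.24427032470703))
start cmd test ('d', array([-0.   ,  0.007, -0.011]), 'r', array([ 1.7805e+02,  2.5990e+01, -1.0000e-02]))
pre button [ 420.21103476 -252.44788095  131.46      ] ('d', array([ 6.61 , -5.751,  1.992]), 'r', array([-26.57,  17.38, -65.01]))
```

Emit:
move_arm(commands=[{"hand": 0,"dx": 1.2,"dy": -1.0,"dz": 0.2,"rx": -4,"ry": 2.5,"rz": -9},{"hand": 0,"dx": 2.4,"dy": -2.0,"dz": 0.5,"rx": -8,"ry": 5,"rz": -19},{"hand": 0,"dx": 3.6,"dy": -3.1,"dz": 0.9,"rx": -12,"ry": 8,"rz": -29},{"hand": 0,"dx": 4.8,"dy": -4.2,"dz": 1.3,"rx": -16,"ry": 10.5,"rz": -39},{"hand": 0,"dx": 6.0,"dy": -5.2,"dz": 1.7,"rx": -20,"ry": 13,"rz": -49},{"hand": 0,"dx": 6.61,"dy": -5.75,"dz": 1.99,"rx": -24,"ry": 15.5,"rz": -58},{"hand": 0,"dx": 6.61,"dy": -5.75,"dz": 1.99,"rx": -26.6,"ry": 17.4,"rz": -65},{"hand": 0,"dx": 6.61,"dy": -5.75,"dz": 1.99,"rx": -26.6,"ry": 17.4,"rz": -65},{"hand": 0,"dx": 6.61,"dy": -5.75,"dz": 1.99,"rx": -26.6,"ry": 17.4,"rz": -65},{"hand": 0,"dx": 6.61,"dy": -5.75,"dz": 1.99,"rx": -26.6,"ry": 17.4,"rz": -65}])

```text
time: 1.35
ee_pos: [420.3, -251.6, 131.1]
orientation: [0.194, 0.722, 0.642, 0.172]
wrist_force: [1.1, -0.3, 0.1]
width: 0.001
finger_force: 0.0
```

Emit:
move_arm(commands=[{"hand": 0,"dz": 0.5},{"hand": 0,"dz": 0.9},{"hand": 0,"dz": 1.1},{"hand": 0,"dz": 1.17},{"hand": 0,"dz": 1.22},{"hand": 0,"dz": 1.26},{"hand": 0,"dz": 1.28}])

```text
$.commands[0]: bad value
```

```bash
python3 - <<'E'
from h import *
c=bot.capture('scene');cv2.imwrite('pics/s1.png',cv2.resize(c['color'][100:280,220:460,::-1],(800,600)))
print(bot.get_state()['wrist_force'])
E
```

```text
[-3.47201699  1.42357782 -0.4747728 ]
```

View pics/s1.png

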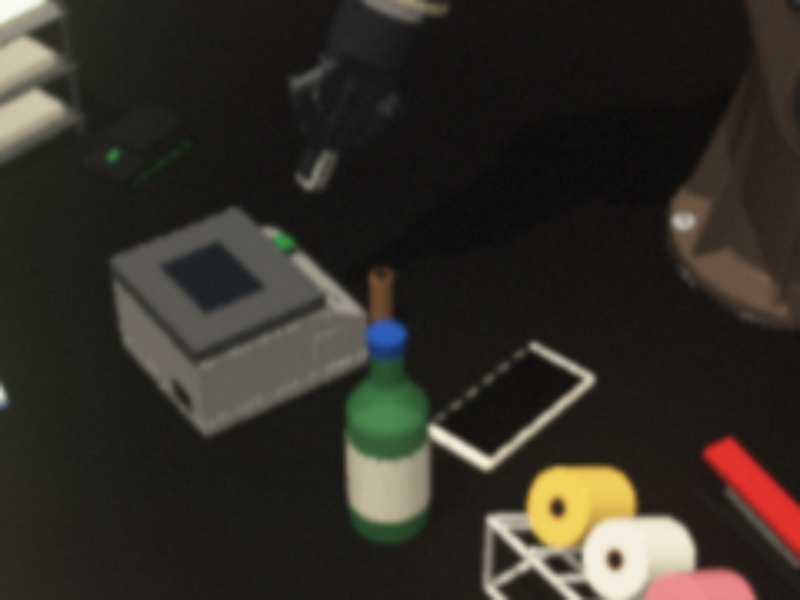

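The move was refused, probably because every row needs all seven keys. The picture shows the shut fingertips at (315,185), hovering above the green button at (285,240), with the lid still shut.

Emit:
move_arm(commands=[{"rx": 0,"ry": 0,"rz": 0,"dx": 0,"dy": 0,"dz": 0.5,"hand": 0},{"rx": 0,"ry": 0,"rz": 0,"dx": 0,"dy": 0,"dz": 0.9,"hand": 0},{"rx": 0,"ry": 0,"rz": 0,"dx": 0,"dy": 0,"dz": 1.1,"hand": 0},{"rx": 0,"ry": 0,"rz": 0,"dx": 0,"dy": 0,"dz": 1.17,"hand": 0},{"rx": 0,"ry": 0,"rz": 0,"dx": 0,"dy": 0,"dz": 1.22,"hand": 0},{"rx": 0,"ry": 0,"rz": 0,"dx": 0,"dy": 0,"dz": 1.26,"hand": 0},{"rx": 0,"ry": 0,"rz": 0,"dx": 0,"dy": 0,"dz": 1.28,"hand": 0},{"rx": 0,"ry": 0,"rz": 0,"dx": 0,"dy": 0,"dz": 1.28,"hand": 0}])

```text
time: 2.4
ee_pos: [451.9, -256.9, 76.8]
orientation: [0.194, 0.722, 0.641, 0.172]
wrist_force: [-8.1, -1.1, 10.7]
width: 0.002
finger_force: 6.7
```

```bash
python3 - <<'E'
from h import *
c=bot.capture('scene');P=cloud(c);s=bot.get_state()
m=(c['z_map']>0)&(abs(P[...,0]-540)<130)&(abs(P[...,1]+230)<60)&(P[...,0]>480)
print(s['time'],s['wrist_force'],s['ee_pos'],'max z near lid',P[m][:,2].max())
E
```

```text
2.45 [-8.55272855 -0.57568084  9.80611397] [ 451.87839822 -256.86933123   76.75364692] max z near lid 188.74212157948637
```

Emit:
move_arm(commands=[{"rx": 0,"ry": 0,"rz": 0,"dx": 0,"dy": 0,"dz": -0.6,"hand": 0},{"rx": 0,"ry": 0,"rz": 0,"dx": 0,"dy": 0,"dz": -1.6,"hand": 0.5},{"rx": 0,"ry": 0,"rz": 0,"dx": 0,"dy": 0.5,"dz": -2.5,"hand": 1},{"rx": 0,"ry": 0,"rz": 0,"dx": 0,"dy": 1.0,"dz": -3.3,"hand": 1},{"rx": 0,"ry": 0,"rz": 0,"dx": 0,"dy": 1.6,"dz": -4.0,"hand": 1},{"rx": 0,"ry": 0,"rz": 0,"dx": 0,"dy": 1.6,"dz": -4.0,"hand": 1}])

```text
time: 3.2
ee_pos: [423.8, -250.9, 280.3]
orientation: [0.194, 0.721, 0.642, 0.176]
wrist_force: [2.1, -0.2, -0.9]
width: 0.995
finger_force: 0.0
```

```bash
cat > rk.py <<'E'
from h import *
C=np.array([495,224.5,85]);w=np.radians(-4.95);ex=np.array([np.cos(w),np.sin(w),0]);up=np.array([0,0,1])
tz=.5*ex-.866*up;M=tool(tz,ex)
E
python3 - <<'E'
from rk import *
s=bot.get_state();print(s['time'],s['ee_pos'],s['wrist_force'])
p=C-90*tz;print(p,cmd(p,M),cmd([p[0]-40,p[1],290],M)); print(cmd(C+11*tz,M))
c=bot.capture('scene');cv2.imwrite('pics/s2.png',cv2.resize(c['color'][70:310,200:520,::-1],(800,600)))
E
```

```text
3.2 [ 423.77021299 -250.89870301  280.33090956] [ 2.05421021 -0.18133417 -0.89455291]
[450.16783306 228.38288646 162.94      ] ('d', array([ 9.573, -1.692,  1.78 ]), 'r', array([ 0.34,  0.56, -1.48])) ('d', array([ 9.494, -1.095, -0.815]), 'r', array([ 0.34,  0.56, -1.48]))
('d', array([ 9.593, -1.705,  3.8  ]), 'r', array([ 0.34,  0.56, -1.48]))
```

View pics/s2.png

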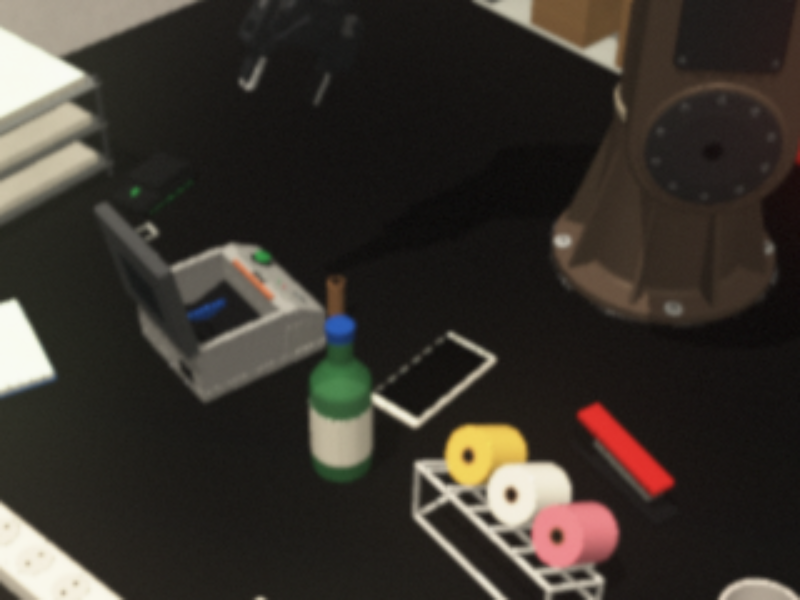

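The lid stands fully open at (145,270). The rolls have not been disturbed, with the white one at (525,495).

Emit:
move_arm(commands=[{"rx": 0,"ry": 0,"rz": 0,"dx": 1.2,"dy": 0.1,"dz": 0.0,"hand": 1},{"rx": 0,"ry": 0,"rz": 0,"dx": 2.4,"dy": 0.2,"dz": 0.0,"hand": 1},{"rx": 0,"ry": 0,"rz": 0,"dx": 3.6,"dy": 0.3,"dz": 0.1,"hand": 1},{"rx": 0,"ry": 0,"rz": -0.5,"dx": 4.8,"dy": 0.2,"dz": 0.0,"hand": 1},{"rx": 0,"ry": 0,"rz": -1,"dx": 6.0,"dy": 0.0,"dz": -0.2,"hand": 1},{"rx": 0,"ry": 0,"rz": -1,"dx": 7.2,"dy": -0.4,"dz": -0.4,"hand": 1},{"rx": 0.3,"ry": 0.6,"rz": -1.5,"dx": 8.4,"dy": -0.8,"dz": -0.6,"hand": 1},{"rx": 0.3,"ry": 0.6,"rz": -1.5,"dx": 9.5,"dy": -1.1,"dz": -0.8,"hand": 1},{"rx": 0.3,"ry": 0.6,"rz": -1.5,"dx": 9.55,"dy": -1.4,"dz": 0.4,"hand": 1},{"rx": 0.3,"ry": 0.6,"rz": -1.5,"dx": 9.57,"dy": -1.69,"dz": 1.4,"hand": 1},{"rx": 0.3,"ry": 0.6,"rz": -1.5,"dx": 9.57,"dy": -1.69,"dz": 1.78,"hand": 1},{"rx": 0.3,"ry": 0.6,"rz": -1.5,"dx": 9.57,"dy": -1.69,"dz": 1.78,"hand": 1}])

```text
time: 4.75
ee_pos: [449.9, 207.8, 183.9]
orientation: [0.194, 0.712, 0.652, 0.176]
wrist_force: [0.4, -0.3, -0.7]
width: 0.999
finger_force: 0.0
```

```bash
python3 - <<'E'
from rk import *
s=bot.get_state();print(s['time'],s['ee_pos'],s['wrist_force'],s['qpos'])
print(cmd(C+11*tz,M))
c=bot.capture('scene');cv2.imwrite('pics/s3.png',cv2.resize(c['color'][190:340,330:530,::-1],(800,600)))
E
```

```text
4.75 [449.8966977  207.75984121 183.89416479] [ 0.44298588 -0.34605576 -0.74206208] [ 0.62063999  0.23022237  2.35106778 -1.18245692  0.36539643  1.7937937 ]
('d', array([ 0.42 , -0.249,  2.365]), 'r', array([0.34, 0.2 , 0.01]))
```

View pics/s3.png

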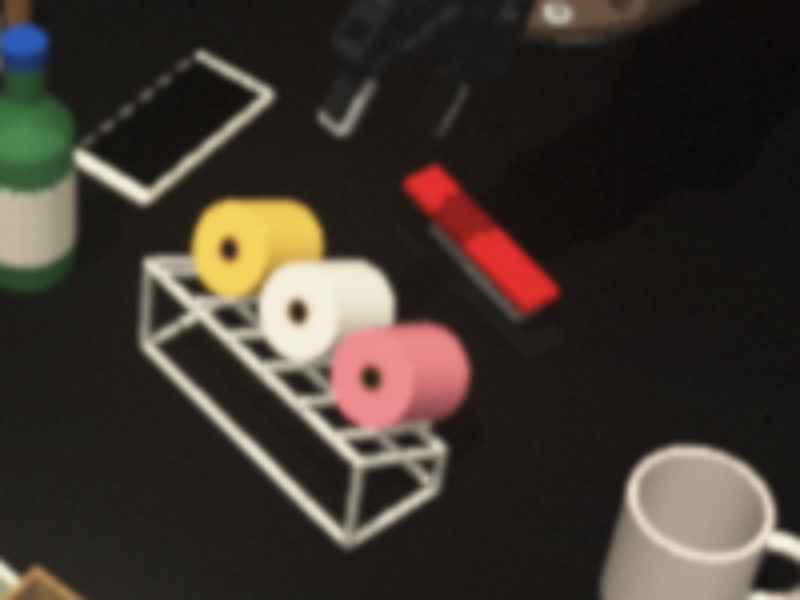

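The fingers are open above the white roll, with the tips at (340,125) and (445,130). The white roll is at (330,310) and nothing has moved. The move had not finished, so I align first.

Emit:
move_arm(commands=[{"rx": 0.3,"ry": 0.2,"rz": 0,"dx": 0.42,"dy": -0.25,"dz": 0.3,"hand": 1},{"rx": 0.3,"ry": 0.2,"rz": 0,"dx": 0.42,"dy": -0.25,"dz": 0.6,"hand": 1},{"rx": 0.3,"ry": 0.2,"rz": 0,"dx": 0.42,"dy": -0.25,"dz": 0.8,"hand": 1},{"rx": 0.3,"ry": 0.2,"rz": 0,"dx": 0.42,"dy": -0.25,"dz": 0.8,"hand": 1},{"rx": 0.3,"ry": 0.2,"rz": 0,"dx": 0.42,"dy": -0.25,"dz": 0.8,"hand": 1}])

```text
time: 5.42
ee_pos: [461.0, 226.4, 143.8]
orientation: [0.191, 0.712, 0.653, 0.175]
wrist_force: [0.1, -0.7, 0.2]
width: 0.998
finger_force: 0.0
```

```bash
python3 - <<'E'
from rk import *
s=bot.get_state();print(s['time'],s['ee_pos'],s['wrist_force'],s['qpos'])
print(cmd(C+11*tz,M))
E
```

```text
5.425 [460.98264079 226.35894249 143.83866568] [ 0.13467843 -0.65109384  0.18751906] [ 0.63920648  0.34282696  2.34515213 -1.43969157  0.34213405  2.0871372 ]
('d', array([2.30e-02, 1.00e-03, 1.58e+00]), 'r', array([ 0.  ,  0.06, -0.01]))
```

Emit:
move_arm(commands=[{"rx": 0,"ry": 0,"rz": 0,"dx": 0.02,"dy": 0,"dz": 0.4,"hand": 1},{"rx": 0,"ry": 0,"rz": 0,"dx": 0.02,"dy": 0,"dz": 0.8,"hand": 1},{"rx": 0,"ry": 0,"rz": 0,"dx": 0.02,"dy": 0,"dz": 1.2,"hand": 1},{"rx": 0,"ry": 0,"rz": 0,"dx": 0.02,"dy": 0,"dz": 1.58,"hand": 1},{"rx": 0,"ry": 0,"rz": 0,"dx": 0.02,"dy": 0,"dz": 1.58,"hand": 1},{"rx": 0,"ry": 0,"rz": 0,"dx": 0.02,"dy": 0,"dz": 1.58,"hand": 1}])

```text
time: 6.18
ee_pos: [504.9, 233.8, 93.6]
orientation: [0.188, 0.716, 0.653, 0.157]
wrist_force: [0.3, -0.2, 0.4]
width: 1.002
finger_force: 0.0
```

```bash
python3 - <<'E'
from rk import *
s=bot.get_state();print(s['time'],s['ee_pos'],s['wrist_force'],s['qpos'])
print(cmd(C+11*tz,M))
c=bot.capture('scene');cv2.imwrite('pics/s4.png',cv2.resize(c['color'][190:340,330:530,::-1],(800,600)))
E
```

```text
6.175 [504.87939559 233.76859027  93.62493118] [ 0.30944028 -0.2000513   0.43622798] [ 0.59013944  0.4877697   2.2667224  -1.56099055  0.32029833  2.17977084]
('d', array([-0.195, -0.235,  0.291]), 'r', array([-1.68,  1.31,  0.03]))
```

View pics/s4.png

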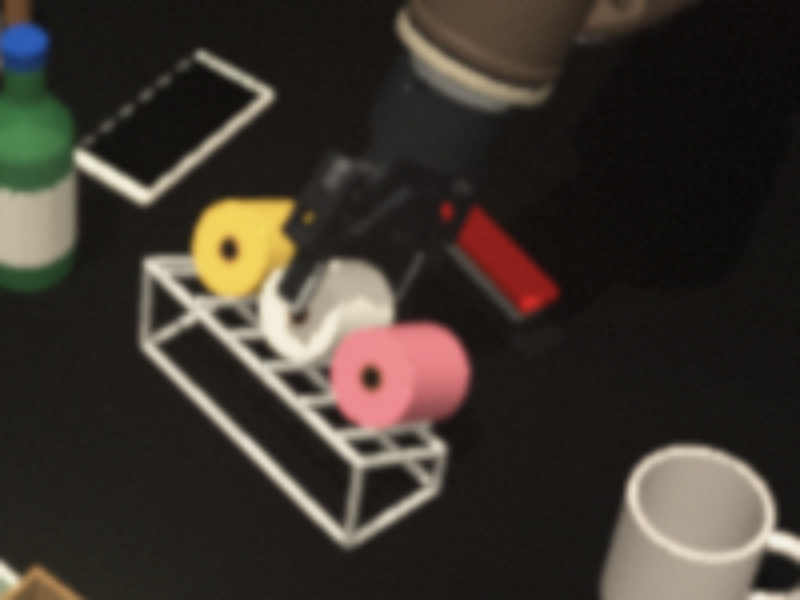

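The open fingers straddle the white roll, with the rear finger at (300,285), but joint 4 sits at its limit. The roll is round, so I tilt the tool 10° about its axis to free the joint.

```bash
python3 - <<'E'
from rk import *
M2=M@R.from_euler('y',-10,degrees=True).as_matrix()
print(M2[:,2]);print(cmd(C-5*M2[:,2],M2));print(cmd(C+11*M2[:,2],M2))
E
```

```text
[ 0.47559472 -0.21548921 -0.85286228]
('d', array([-0.186, -0.245, -0.024]), 'r', array([-1.66, -8.7 ,  0.17]))
('d', array([-0.234, -0.236,  0.292]), 'r', array([-1.66, -8.7 ,  0.17]))
```

Emit:
move_arm(commands=[{"rx": -0.8,"ry": -4.5,"rz": 0,"dx": -0.1,"dy": -0.12,"dz": 0,"hand": 1},{"rx": -1.7,"ry": -8.7,"rz": 0.2,"dx": -0.19,"dy": -0.24,"dz": 0,"hand": 1},{"rx": -1.7,"ry": -8.7,"rz": 0.2,"dx": -0.21,"dy": -0.24,"dz": 0.1,"hand": 1},{"rx": -1.7,"ry": -8.7,"rz": 0.2,"dx": -0.23,"dy": -0.24,"dz": 0.2,"hand": 1},{"rx": -1.7,"ry": -8.7,"rz": 0.2,"dx": -0.23,"dy": -0.24,"dz": 0.29,"hand": 1},{"rx": -1.7,"ry": -8.7,"rz": 0.2,"dx": -0.23,"dy": -0.24,"dz": 0.29,"hand": 1},{"rx": -1.7,"ry": -8.7,"rz": 0.2,"dx": -0.23,"dy": -0.24,"dz": 0.29,"hand": 1}])

```text
time: 7.1
ee_pos: [500.4, 222.2, 75.5]
orientation: [0.247, 0.725, 0.633, 0.113]
wrist_force: [-0.3, -0.0, -0.6]
width: 0.998
finger_force: 0.0
```

```bash
python3 - <<'E'
from rk import *
M2=M@R.from_euler('y',-10,degrees=True).as_matrix()
s=bot.get_state();print(s['time'],s['ee_pos'],s['wrist_force'],s['qpos']);print(cmd(C+11*M2[:,2],M2))
c=bot.capture('scene');cv2.imwrite('pics/s5.png',cv2.resize(c['color'][220:310,370:490,::-1],(800,600)))
E
```

```text
7.1 [500.37824197 222.24475241  75.53338979] [-0.33367902 -0.04944421 -0.61297615] [ 0.68321394  0.56582509  2.22615365 -1.41574419  0.49305376  2.14634483]
('d', array([-0.003, -0.002, -0.002]), 'r', array([ 0.03,  0.  , -0.08]))
```

View pics/s5.png

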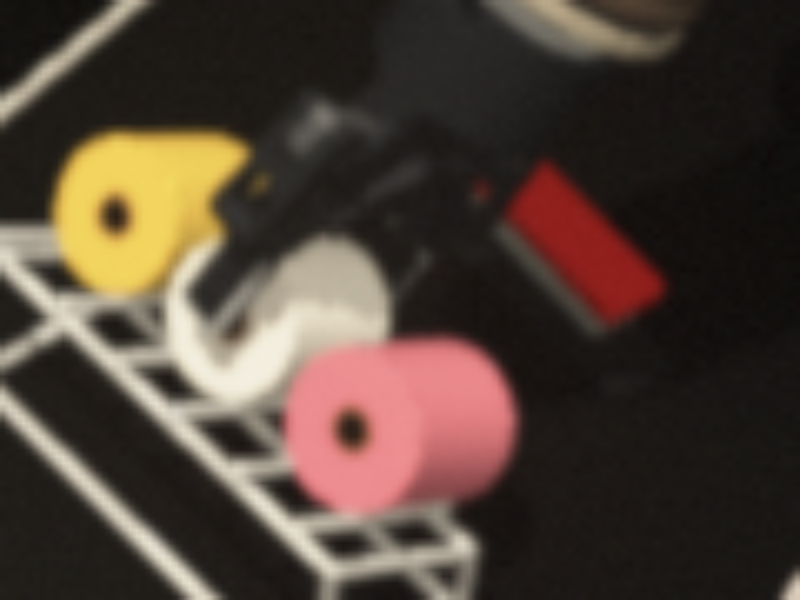

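The pose is exact: the fingers are at both end faces, with the rear tip at (215,310). I close now.

Emit:
move_arm(grip_force=40, commands=[{"rx": 0,"ry": 0,"rz": 0,"dx": 0,"dy": 0,"dz": 0,"hand": 0.3},{"rx": 0,"ry": 0,"rz": 0,"dx": 0,"dy": 0,"dz": 0,"hand": 0.3},{"rx": 0,"ry": 0,"rz": 0,"dx": 0,"dy": 0,"dz": 0,"hand": 0.3},{"rx": 0,"ry": 0,"rz": 0,"dx": 0,"dy": 0,"dz": 0,"hand": 0.3},{"rx": 0,"ry": 0,"rz": 0,"dx": 0,"dy": 0,"dz": 0,"hand": 0.3},{"rx": 0,"ry": 0,"rz": 0,"dx": 0,"dy": 0,"dz": 0,"hand": 0.3}])

```text
time: 7.9
ee_pos: [500.3, 222.6, 75.7]
orientation: [0.247, 0.725, 0.633, 0.113]
wrist_force: [-3.0, 0.4, 6.0]
width: 0.66
finger_force: 41.3
```

```bash
python3 - <<'E'
from rk import *
M2=M@R.from_euler('y',-10,degrees=True).as_matrix()
p=bot.get_state()['ee_pos']
for h in(60,230):print(cmd(p+[0,0,h],M2))
c=bot.capture('top');np.savez('top1.npz',**c);cv2.imwrite('pics/t1.png',cv2.resize(c['color'][210:310,370:480,::-1],(660,600)))
P=cloud(c);hsv=cv2.cvtColor(c['color'],cv2.COLOR_RGB2HSV).astype(int)
m=(hsv[...,0]>95)&(hsv[...,0]<130)&(hsv[...,1]>110)&(hsv[...,2]>50);m[:215]=0;m[310:]=0;m[:,:375]=0;m[:,460:]=0
n,l,st,ce=cv2.connectedComponentsWithStats(m.astype(np.uint8))
for i in range(1,n):
    if st[i,4]>6:
        q=P[l==i];print(st[i],np.median(q,0).round(1),q.min(0).round(1),q.max(0).round(1))
E
```

```text
('d', array([-0.18 ,  0.601, -1.023]), 'r', array([ 0.05, -0.01, -0.05]))
('d', array([-0.689,  2.304, -3.921]), 'r', array([ 0.05, -0.01, -0.05]))
[400 246   4  19  37] [ 538.4 -197.    41. ] [ 514.5 -203.2   28. ] [ 564.6 -193.6   49.8]
[424 249   4  19  38] [ 532.7 -262.8   40.3] [ 507.9 -269.9   25.2] [ 558.1 -258.6   49.1]
```

View pics/t1.png

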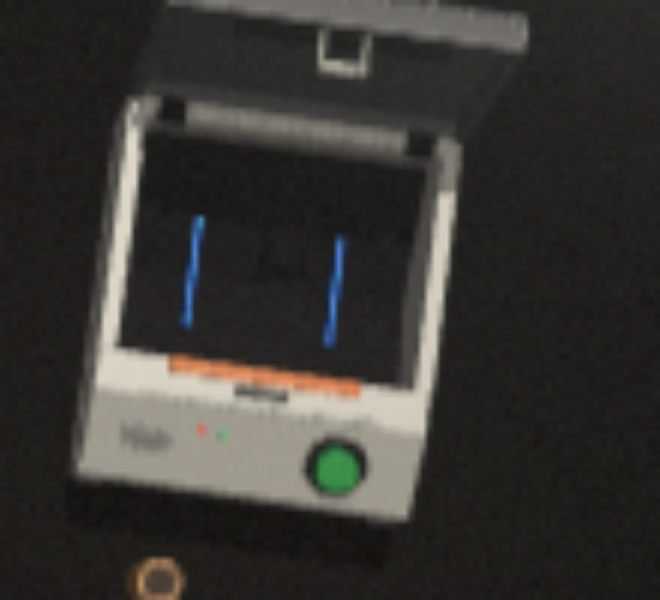

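The top view shows the well clear, with the blue guides at (193,270) and (335,290) in the crop and the lid open. The guide midpoint works out at about (536,-230), which matches the printer outline.

Emit:
move_arm(commands=[{"rx": 0,"ry": 0,"rz": 0,"dx": -0.05,"dy": 0.15,"dz": -0.26,"hand": 0.3},{"rx": 0,"ry": 0,"rz": 0,"dx": -0.11,"dy": 0.36,"dz": -0.62,"hand": 0.3},{"rx": 0,"ry": 0,"rz": 0,"dx": -0.18,"dy": 0.6,"dz": -1.02,"hand": 0.3},{"rx": 0,"ry": 0,"rz": 0,"dx": -0.35,"dy": 1.17,"dz": -2.0,"hand": 0.3},{"rx": 0,"ry": 0,"rz": 0,"dx": -0.53,"dy": 1.76,"dz": -3.0,"hand": 0.3},{"rx": 0,"ry": 0,"rz": 0,"dx": -0.69,"dy": 2.3,"dz": -3.92,"hand": 0.3},{"rx": 0,"ry": 0,"rz": 0,"dx": -0.69,"dy": 2.3,"dz": -3.92,"hand": 0.3},{"rx": 0,"ry": 0,"rz": 0,"dx": -0.69,"dy": 2.3,"dz": -3.92,"hand": 0.3}])

```text
time: 8.95
ee_pos: [499.8, 222.2, 304.7]
orientation: [0.247, 0.725, 0.633, 0.112]
wrist_force: [0.0, 0.3, -1.6]
width: 0.657
finger_force: 43.6
```

```bash
cat > pr.py <<'E'
from h import *
w=np.radians(-6.4);ex=np.array([np.cos(w),np.sin(w),0]);ey=np.array([-ex[1],ex[0],0]);up=np.array([0,0,1.])
S=np.array([536.2,-230.3,57.9]);O=S-15*ex;O[2]=0
Mv=tool(-up,-ey)
E
python3 - <<'E'
from pr import *
from scipy.spatial.transform import Slerp
s=bot.get_state();print(s['time'],s['ee_pos'],s['width'],s['finger_force'],s['qpos'])
t=S.copy();t[2]=300;print(cmd(t,Mv))
E
```

```text
8.95 [499.77744095 222.19273242 304.73883135] 0.6571430490374851 43.58470916748047 [ 0.68399878  0.16501228  2.02507708 -0.69645092  0.81729202  1.27144214]
('d', array([-8.67 ,  1.264,  2.38 ]), 'r', array([ 30.82, -16.15,  86.27]))
```

Emit:
move_arm(commands=[{"rx": 2.8,"ry": -1.5,"rz": 7.8,"dx": -0.79,"dy": 0.11,"dz": 0.22,"hand": 0.3},{"rx": 5.6,"ry": -2.9,"rz": 15.7,"dx": -1.58,"dy": 0.23,"dz": 0.43,"hand": 0.3},{"rx": 8.4,"ry": -4.4,"rz": 23.5,"dx": -2.36,"dy": 0.34,"dz": 0.65,"hand": 0.3},{"rx": 11.2,"ry": -5.9,"rz": 31.4,"dx": -3.15,"dy": 0.46,"dz": 0.87,"hand": 0.3},{"rx": 14,"ry": -7.3,"rz": 39.2,"dx": -3.94,"dy": 0.57,"dz": 1.08,"hand": 0.3},{"rx": 16.8,"ry": -8.8,"rz": 47,"dx": -4.73,"dy": 0.69,"dz": 1.3,"hand": 0.3},{"rx": 19.6,"ry": -10.3,"rz": 54.9,"dx": -5.52,"dy": 0.8,"dz": 1.51,"hand": 0.3},{"rx": 22.4,"ry": -11.7,"rz": 62.7,"dx": -6.3,"dy": 0.92,"dz": 1.73,"hand": 0.3},{"rx": 25.2,"ry": -13.2,"rz": 70.6,"dx": -7.1,"dy": 1.03,"dz": 1.95,"hand": 0.3},{"rx": 28,"ry": -14.7,"rz": 78.4,"dx": -7.9,"dy": 1.15,"dz": 2.16,"hand": 0.3},{"rx": 30.8,"ry": -16.2,"rz": 86.3,"dx": -8.67,"dy": 1.26,"dz": 2.38,"hand": 0.3},{"rx": 30.8,"ry": -16.2,"rz": 86.3,"dx": -8.67,"dy": 1.26,"dz": 2.38,"hand": 0.3},{"rx": 30.8,"ry": -16.2,"rz": 86.3,"dx": -8.67,"dy": 1.26,"dz": 2.38,"hand": 0.3},{"rx": 30.8,"ry": -16.2,"rz": 86.3,"dx": -8.67,"dy": 1.26,"dz": 2.38,"hand": 0.3}])

```text
time: 10.7
ee_pos: [536.1, -228.9, 299.6]
orientation: [0.0, 0.998, -0.055, -0.001]
wrist_force: [0.9, 0.6, -1.2]
width: 0.662
finger_force: 43.7
```

```bash
python3 - <<'E'
from pr import *
s=bot.get_state();print(s['time'],s['ee_pos'],s['width'],s['finger_force'],s['qpos'])
for z in(100,55,47):
    t=S.copy();t[2]=z;print(cmd(t,Mv))
c=bot.capture('scene');P=cloud(c);cv2.imwrite('pics/s6.png',cv2.resize(c['color'][80:230,220:420,::-1],(800,600)))
hsv=cv2.cvtColor(c['color'],cv2.COLOR_RGB2HSV)
m=(hsv[...,1]<60)&(hsv[...,2]>110)&(c['z_map']>0)&(P[...,2]>230)&(np.linalg.norm(P[...,:2]-S[:2],axis=-1)<60)
q=P[m];print(len(q),q.mean(0),((q-S)@ex).min(),((q-S)@ex).max(),((q-S)@ey).min(),((q-S)@ey).max(),q[:,2].min(),q[:,2].max())
E
```

```text
10.7 [ 536.09695513 -228.863029    299.63536144] 0.6621000576461537 43.680442571640015 [-4.55026656e-01  3.24066610e-01  1.66922695e+00 -7.92501041e-04
  1.14949301e+00  1.22673631e+00]
('d', array([0.011, 0.027, 3.993]), 'r', array([0.02, 0.08, 0.06]))
('d', array([0.012, 0.027, 4.893]), 'r', array([0.02, 0.08, 0.06]))
('d', array([0.012, 0.027, 5.053]), 'r', array([0.02, 0.08, 0.06]))
522 [ 553.0147127  -218.78063211  335.80516535] -32.28387034424294 49.37839910033628 -28.633244148191483 47.40903514633587 278.25836481490455 620.2803343337423
```

View pics/s6.png

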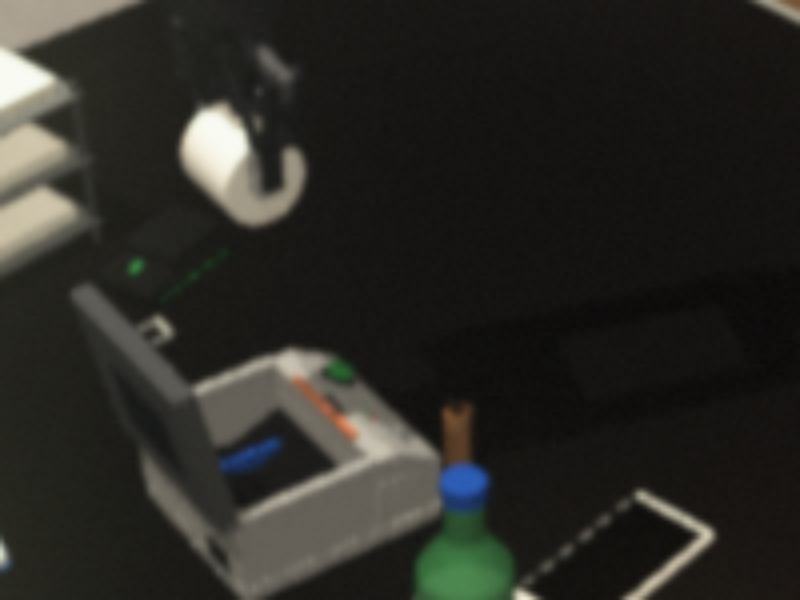

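The white roll is held level at (245,165) over the open well, centred between the guides. I lower it slowly.

Emit:
move_arm(commands=[{"rx": 0,"ry": 0,"rz": 0,"dx": 0.01,"dy": 0.03,"dz": 1.0,"hand": 0.3},{"rx": 0,"ry": 0,"rz": 0,"dx": 0.01,"dy": 0.03,"dz": 2.0,"hand": 0.3},{"rx": 0,"ry": 0,"rz": 0,"dx": 0.01,"dy": 0.03,"dz": 3.0,"hand": 0.3},{"rx": 0,"ry": 0,"rz": 0,"dx": 0.01,"dy": 0.03,"dz": 3.8,"hand": 0.3},{"rx": 0,"ry": 0,"rz": 0,"dx": 0.01,"dy": 0.03,"dz": 4.3,"hand": 0.3},{"rx": 0,"ry": 0,"rz": 0,"dx": 0.01,"dy": 0.03,"dz": 4.6,"hand": 0.3},{"rx": 0,"ry": 0,"rz": 0,"dx": 0.01,"dy": 0.03,"dz": 4.8,"hand": 0.3},{"rx": 0,"ry": 0,"rz": 0,"dx": 0.01,"dy": 0.03,"dz": 4.9,"hand": 0.3},{"rx": 0,"ry": 0,"rz": 0,"dx": 0.01,"dy": 0.03,"dz": 4.94,"hand": 0.3},{"rx": 0,"ry": 0,"rz": 0,"dx": 0.01,"dy": 0.03,"dz": 4.98,"hand": 0.3},{"rx": 0,"ry": 0,"rz": 0,"dx": 0.01,"dy": 0.03,"dz": 5.0,"hand": 0.3},{"rx": 0,"ry": 0,"rz": 0,"dx": 0.01,"dy": 0.03,"dz": 5.0,"hand": 0.3}])

```text
time: 12.25
ee_pos: [536.9, -231.7, 50.5]
orientation: [0.0, 0.998, -0.056, 0.0]
wrist_force: [-0.5, -0.1, -1.9]
width: 0.66
finger_force: 43.7
```

Emit:
move_arm(commands=[{"rx": 0,"ry": 0,"rz": 0,"dx": 0,"dy": -0.02,"dz": 0.02,"hand": 0.3},{"rx": 0,"ry": 0,"rz": 0,"dx": 0,"dy": -0.02,"dz": 0.04,"hand": 0.3},{"rx": 0,"ry": 0,"rz": 0,"dx": 0,"dy": -0.02,"dz": 0.05,"hand": 0.3},{"rx": 0,"ry": 0,"rz": 0,"dx": 0,"dy": -0.02,"dz": 0.05,"hand": 0.3}])

```text
time: 12.75
ee_pos: [536.9, -230.6, 47.8]
orientation: [0.0, 0.998, -0.056, -0.0]
wrist_force: [-0.3, -0.0, -2.0]
width: 0.662
finger_force: 43.7
```

Emit:
move_arm(commands=[{"rx": 0,"ry": 0,"rz": 0,"dx": 0,"dy": 0,"dz": 0.02,"hand": 0.3},{"rx": 0,"ry": 0,"rz": 0,"dx": 0,"dy": 0,"dz": 0.03,"hand": 0.3},{"rx": 0,"ry": 0,"rz": 0,"dx": 0,"dy": 0,"dz": 0.03,"hand": 0.3}])

```text
time: 13.12
ee_pos: [537.1, -230.7, 47.1]
orientation: [0.0, 0.998, -0.056, 0.0]
wrist_force: [-3.4, 3.0, 12.8]
width: 0.663
finger_force: 45.4
```

Emit:
move_arm(grip_force=20, commands=[{"rx": 0,"ry": 0,"rz": 0,"dx": 0,"dy": 0,"dz": -0.01,"hand": 0.6},{"rx": 0,"ry": 0,"rz": 0,"dx": 0,"dy": 0,"dz": -0.01,"hand": 0.7},{"rx": 0,"ry": 0,"rz": 0,"dx": 0,"dy": 0,"dz": -0.01,"hand": 0.8},{"rx": 0,"ry": 0,"rz": 0,"dx": 0,"dy": 0,"dz": -0.01,"hand": 0.85},{"rx": 0,"ry": 0,"rz": 0,"dx": 0,"dy": 0,"dz": -0.01,"hand": 0.85},{"rx": 0,"ry": 0,"rz": 0,"dx": 0,"dy": 0,"dz": -0.3,"hand": 0.85},{"rx": 0,"ry": 0,"rz": 0,"dx": 0,"dy": 0,"dz": -0.8,"hand": 0.85},{"rx": 0,"ry": 0,"rz": 0,"dx": 0,"dy": 0,"dz": -1.6,"hand": 0.85},{"rx": 0,"ry": 0,"rz": 0,"dx": 0,"dy": 0,"dz": -2.8,"hand": 0.5},{"rx": 0,"ry": 0,"rz": 0,"dx": 0,"dy": 0,"dz": -4.0,"hand": 0},{"rx": 0,"ry": 0,"rz": 0,"dx": 0,"dy": 0,"dz": -4.7,"hand": 0},{"rx": 0,"ry": 0,"rz": 0,"dx": 0,"dy": 0,"dz": -4.7,"hand": 0}])

```text
time: 14.62
ee_pos: [538.2, -231.1, 285.6]
orientation: [0.001, 0.998, -0.056, 0.003]
wrist_force: [0.4, 0.0, -0.1]
width: 0.008
finger_force: 0.0
```

```bash
python3 - <<'E'
from pr import *
s=bot.get_state();print(s['time'],s['ee_pos'],s['width'],s['wrist_force'])
c=bot.capture('top');P=cloud(c)
c2=bot.capture('scene');P2=cloud(c2);cv2.imwrite('pics/s7.png',cv2.resize(c2['color'][110:245,230:410,::-1],(800,600)))
for c,P in((c,P),(c2,P2)):
    hsv=cv2.cvtColor(c['color'],cv2.COLOR_RGB2HSV);d=P-S
    m=(hsv[...,1]<60)&(hsv[...,2]>110)&(c['z_map']>0)&(P[...,2]>60)&(P[...,2]<95)&(abs(d@ex)<32)&(abs(d@ey)<40)
    q=d[m];print(len(q),[((q@e).min().round(1),(q@e).max().round(1)) for e in(ex,ey,up)])
m=(P2[...,2]>110)&(P2[...,2]<225)&(c2['z_map']>0)&(abs((P2-O)@ey)<90)&((P2-O)@ex>20)&((P2-O)@ex<170)
q=(P2-O)[m];print('lid',[((q@e).min().round(1),(q@e).max().round(1)) for e in(ex,ey,up)])
E
```

```text
14.625 [ 538.23084892 -231.12299239  285.55646845] 0.007929049412984342 [ 0.39496671  0.0340356  -0.14189719]
189 [(np.float64(-28.8), np.float64(28.5)), (np.float64(-28.5), np.float64(2.5)), (np.float64(3.6), np.float64(36.5))]
348 [(np.float64(-24.6), np.float64(31.9)), (np.float64(-30.9), np.float64(35.2)), (np.float64(2.2), np.float64(33.9))]
lid [(np.float64(85.2), np.float64(123.2)), (np.float64(-75.6), np.float64(79.7)), (np.float64(110.6), np.float64(212.0))]
```

View pics/s7.png

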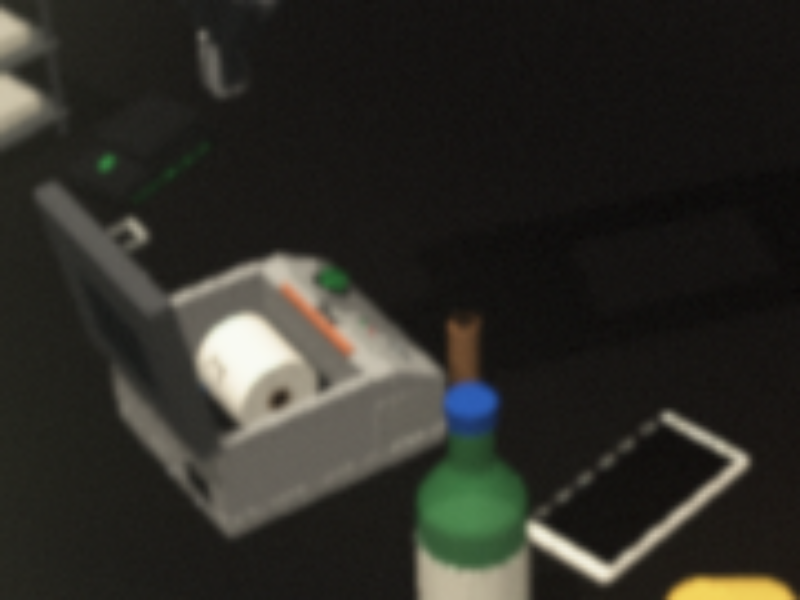

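The roll lies in the well between the guides at (260,370), and the lid stands open. Next is the path for closing the lid.

```bash
python3 - <<'E'
from pr import *
s=bot.get_state()
def W(x,z): return O+x*ex+z*up
print('rot',cmd(W(155,285),Mv))
for n,x,z in(('over',160,285),('down',160,180)): print(n,cmd(W(x,z),Mv)[1])
for th in (1.75,1.6,1.45,1.3,1.15,1.0,.85,.7,.55,.4,.28,.18,.1,.04,0,-.02,-.03):
    k=108
    x=80-k*np.cos(th)+19*np.sin(th)+11;z=87+k*np.sin(th)+19*np.cos(th)
    if th>1.5:z-=10
    print(th,round(x),round(z),cmd(W(x,z),Mv)[1])
E
```

```text
rot ('d', array([ 2.789, -0.003, -0.058]), 'r', array([ 0.04, -0.04, -0.03]))
over [ 2.889 -0.003 -0.058]
down [ 2.888 -0.004  2.042]
1.75 129 180 [ 2.267 -0.004  2.044]
1.6 113 184 [ 1.951 -0.004  1.954]
1.45 97 197 [ 1.625 -0.003  1.711]
1.3 80 196 [ 1.296 -0.003  1.718]
1.15 64 193 [ 0.973 -0.003  1.774]
1.0 49 188 [ 0.661 -0.003  1.878]
0.85 34 181 [ 0.368 -0.003  2.027]
0.7 21 171 [ 0.1   -0.003  2.218]
0.55 9 160 [-0.135 -0.003  2.447]
0.4 -1 147 [-0.334 -0.003  2.709]
0.28 -8 135 [-0.464 -0.003  2.938]
0.18 -12 125 [-5.500e-01 -3.000e-03  3.139e+00]
0.1 -15 117 [-0.604 -0.004  3.306]
0.04 -16 110 [-0.636 -0.004  3.433]
0 -17 106 [-0.653 -0.004  3.52 ]
-0.02 -17 104 [-0.66  -0.004  3.563]
-0.03 -18 103 [-0.664 -0.004  3.585]
```

Emit:
move_arm(commands=[{"rx": 0,"ry": 0,"rz": 0,"dx": 1.0,"dy": 0,"dz": -0.1,"hand": 0},{"rx": 0,"ry": 0,"rz": 0,"dx": 2.0,"dy": 0,"dz": -0.1,"hand": 0},{"rx": 0,"ry": 0,"rz": 0,"dx": 2.9,"dy": 0,"dz": -0.06,"hand": 0},{"rx": 0,"ry": 0,"rz": 0,"dx": 2.9,"dy": 0,"dz": 0.5,"hand": 0},{"rx": 0,"ry": 0,"rz": 0,"dx": 2.9,"dy": 0,"dz": 1.4,"hand": 0},{"rx": 0,"ry": 0,"rz": 0,"dx": 2.88,"dy": 0,"dz": 2.04,"hand": 0},{"rx": 0,"ry": 0,"rz": 0,"dx": 2.6,"dy": 0,"dz": 2.04,"hand": 0},{"rx": 0,"ry": 0,"rz": 0,"dx": 2.27,"dy": 0,"dz": 2.04,"hand": 0},{"rx": 0,"ry": 0,"rz": 0,"dx": 1.95,"dy": 0,"dz": 1.95,"hand": 0},{"rx": 0,"ry": 0,"rz": 0,"dx": 1.62,"dy": 0,"dz": 1.71,"hand": 0},{"rx": 0,"ry": 0,"rz": 0,"dx": 1.3,"dy": 0,"dz": 1.72,"hand": 0},{"rx": 0,"ry": 0,"rz": 0,"dx": 0.97,"dy": 0,"dz": 1.77,"hand": 0},{"rx": 0,"ry": 0,"rz": 0,"dx": 0.66,"dy": 0,"dz": 1.88,"hand": 0},{"rx": 0,"ry": 0,"rz": 0,"dx": 0.37,"dy": 0,"dz": 2.03,"hand": 0},{"rx": 0,"ry": 0,"rz": 0,"dx": 0.1,"dy": 0,"dz": 2.22,"hand": 0},{"rx": 0,"ry": 0,"rz": 0,"dx": -0.13,"dy": 0,"dz": 2.45,"hand": 0},{"rx": 0,"ry": 0,"rz": 0,"dx": -0.33,"dy": 0,"dz": 2.71,"hand": 0},{"rx": 0,"ry": 0,"rz": 0,"dx": -0.46,"dy": 0,"dz": 2.94,"hand": 0},{"rx": 0,"ry": 0,"rz": 0,"dx": -0.55,"dy": 0,"dz": 3.14,"hand": 0},{"rx": 0,"ry": 0,"rz": 0,"dx": -0.6,"dy": 0,"dz": 3.3,"hand": 0}])

```text
time: 17.23
ee_pos: [506.7, -227.1, 115.8]
orientation: [0.0, 0.998, -0.056, -0.0]
wrist_force: [-3.6, 0.9, 10.6]
width: -0.003
finger_force: 5.1
```

```bash
python3 - <<'E'
from pr import *
s=bot.get_state();print(s['time'],s['ee_pos'],s['wrist_force'])
for z in(106,103.5,102.5): print(cmd(O-17*ex+z*up,Mv))
E
```

```text
17.225 [ 506.68834453 -227.13976009  115.79864288] [-3.55112576  0.89368445 10.58408322]
('d', array([-0.046, -0.003,  0.196]), 'r', array([ 0.02,  0.03, -0.03]))
('d', array([-0.046, -0.003,  0.246]), 'r', array([ 0.02,  0.03, -0.03]))
('d', array([-0.046, -0.003,  0.266]), 'r', array([ 0.02,  0.03, -0.03]))
```

Emit:
move_arm(commands=[{"rx": 0,"ry": 0,"rz": 0,"dx": -0.02,"dy": 0,"dz": 0.1,"hand": 0},{"rx": 0,"ry": 0,"rz": 0,"dx": -0.04,"dy": 0,"dz": 0.17,"hand": 0},{"rx": 0,"ry": 0,"rz": 0,"dx": -0.05,"dy": 0,"dz": 0.21,"hand": 0},{"rx": 0,"ry": 0,"rz": 0,"dx": -0.05,"dy": 0,"dz": 0.25,"hand": 0},{"rx": 0,"ry": 0,"rz": 0,"dx": -0.05,"dy": 0,"dz": 0.25,"hand": 0}])

```text
time: 17.85
ee_pos: [504.5, -226.9, 103.8]
orientation: [0.0, 0.998, -0.056, -0.0]
wrist_force: [-3.7, 1.0, 3.6]
width: -0.001
finger_force: 1.9
```

Emit:
move_arm(commands=[{"rx": 0,"ry": 0,"rz": 0,"dx": 0,"dy": 0,"dz": 0.02,"hand": 0},{"rx": 0,"ry": 0,"rz": 0,"dx": 0,"dy": 0,"dz": 0.04,"hand": 0},{"rx": 0,"ry": 0,"rz": 0,"dx": 0,"dy": 0,"dz": 0.04,"hand": 0}])

```text
time: 18.23
ee_pos: [504.6, -227.0, 103.2]
orientation: [0.0, 0.998, -0.056, 0.0]
wrist_force: [-10.9, 3.9, 33.6]
width: 0.0
finger_force: 16.8
```

Firm stop at 33 N, so I let go gently and check.

Emit:
move_arm(commands=[{"rx": 0,"ry": 0,"rz": 0,"dx": 0,"dy": 0,"dz": -0.06,"hand": 0},{"rx": 0,"ry": 0,"rz": 0,"dx": 0,"dy": 0,"dz": -0.2,"hand": 0},{"rx": 0,"ry": 0,"rz": 0,"dx": 0,"dy": 0,"dz": -0.8,"hand": 0},{"rx": 0,"ry": 0,"rz": 0,"dx": 0,"dy": 0,"dz": -1.8,"hand": 0},{"rx": 0,"ry": 0,"rz": 0,"dx": 0,"dy": 0,"dz": -3,"hand": 0},{"rx": 0,"ry": 0,"rz": 0,"dx": 0,"dy": 0,"dz": -4,"hand": 0},{"rx": 0,"ry": 0,"rz": 0,"dx": 0,"dy": 0,"dz": -4,"hand": 0},{"rx": 0,"ry": 0,"rz": 0,"dx": 0,"dy": 0,"dz": -4,"hand": 0},{"rx": 0,"ry": 0,"rz": 0,"dx": 0,"dy": 0,"dz": -4,"hand": 0}])

```text
time: 19.35
ee_pos: [504.1, -226.6, 300.6]
orientation: [-0.0, 0.998, -0.056, -0.001]
wrist_force: [0.7, 0.4, 0.0]
width: 0.001
finger_force: 0.0
```

```bash
python3 - <<'E'
from pr import *
s=bot.get_state();print(s['time'],s['ee_pos'],s['wrist_force'])
c=bot.capture('scene');P=cloud(c);cv2.imwrite('pics/s8.png',cv2.resize(c['color'][90:330,210:530,::-1],(800,600)))
d=P-O
for a in(-40,-20,0,30,60):
    m=(abs(d@ex-a)<6)&(abs(d@ey)<60)&(c['z_map']>0)&(P[...,2]<230);print(a,m.sum(),np.median(P[m][:,2]),P[m][:,2].max())
E
```

```text
19.35 [ 504.05626786 -226.56579142  300.59116451] [0.65689938 0.38150294 0.0428533 ]
-40 77 105.74634409139423 110.90307147359397
-20 106 105.69702232459866 112.38217550512798
0 107 105.36515982760852 111.93859668304424
30 108 105.51182812051587 111.10785455165762
60 117 105.29220735430863 111.31592997457471
```

View pics/s8.png

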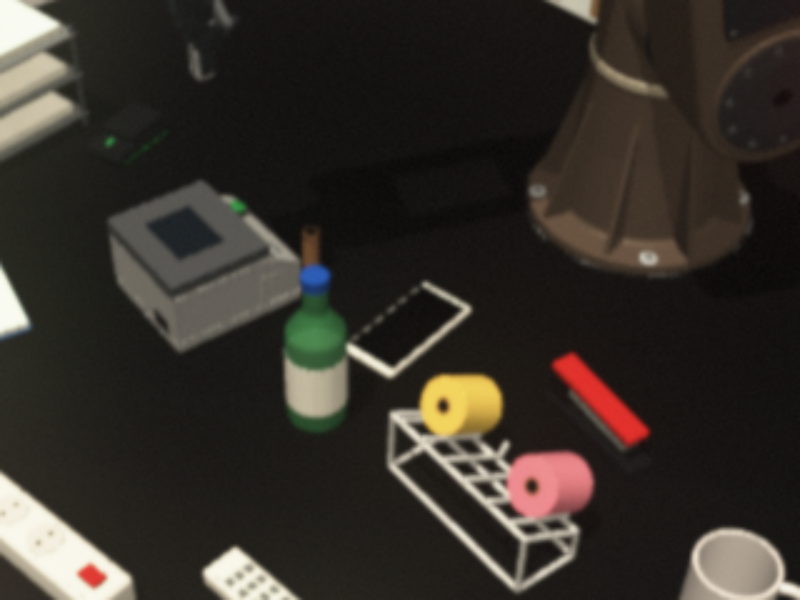

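The lid at (190,235) is flat and latched at 106 mm, about 1 s after I let go. The yellow and pink rolls and everything else in view are in place, and the arm is clear at (200,70).

```bash
python3 -c "
from rig import bot
print(bot.sign_off())"
```

```text
the job is handed in; nothing more can be done
None
```

The white roll is set down in the printer between the blue guides, the lid is latched shut, the yellow and pink rolls and everything else in view look unmoved, and the job was handed in at about 19 s.

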